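# Spot the tilted face of an angle table

### The arm

A 7-joint arm with a two-finger parallel gripper is mounted at the origin on the work surface. World frame = base frame: x ahead of the robot, y to its left, z up, the work surface at z = 0. Lengths are in m, angles in rad, forces in N, time in s.
With the tool pointing down it reaches from about 0.35 to 0.9 m from the base axis. Payload 19.9 kg.
Tool frame: the origin (TCP) lies between the finger pads; the fingertips stand 19 mm ahead of it and the grasp point (between the pads) is the TCP; z points along the fingers, y is the direction in which the jaws open and shut (so a half turn about z gives the same grasp; the last joint's range is limited). The gripper opens to 94 mm and grips with 3 to 60 N. Pads are 16 mm wide; open, the fingers measure 119 mm over their backs; the gripper's body (75 mm by 177 mm) begins 78 mm behind the grasp point.
Start: joints at [1.278, 0.417, -0.01, 1.614, 0.005, 1.111, -0.053], TCP at [0.155, -0.605, 0.224] pointing down, gripper open.
Joint ranges: [-2.81, 2.81], [-0.39, 2.02], [-1.27, 1.25], [0.06, 2.57], [-1.19, 4.33], [0.19, 2], [-2.82, 2.82]. Speed limits (rad/s): [1.89, 1.89, 2.39, 2.39, 3.01, 3.01, 3.01].

### API

Orientations are given as a 3x3 rotation matrix whose columns are the frame's x, y, z axes.
In Python, from rig import robot gives the robot as it stands. Calls block until the motion is done:
- robot.move_ptp(position, orientation): joint-space move of the TCP to a pose.
- robot.move_linear(position, velocity=0.15, frame=None, threshold=None): straight line of the TCP; frame=None keeps the orientation; velocity is the mean speed in m/s. With threshold (N) it stops when the force on the tool has changed by that much, and returns True; else False.
- robot.goto_joints(angles): joint-space move.
- robot.gripper_to(opening): finger opening in m; the grip force is fixed at half the most; returns when the fingers have stopped.
- robot.pause(seconds).
- robot.ik(position, orientation): joint angles nearest the present ones, or None.
- robot.get_state(): the state.
- robot.grab_frame(name): name is "scene" or "top" or "wrist"; returns the picture (420x560x3 uint8, red, green, blue); there is no depth.
- robot.camera_info(name): a dict with "fx", "fy", "cx", "cy" (pixels), "dist" ([k1, k2, p1, p2, k3] as OpenCV has them; the pictures are not rectified), "rvec" (rotation vector, rad) and "tvec" (3), from world to camera coordinates, as OpenCV has them. Camera axes: x right, y down, z forward; pixel columns grow to the right and rows downward; lengths in m; the calibration is good to about 2 mm. A picture is of the moment at which its call begins: read the wrist's pose just before it. camera_info takes no time and is no camera call; for the wrist camera it gives the pose at the moment of the call.
A pose or a line that the arm cannot do raises robot.PlanningError and nothing moves.
- robot.sign_off(): hands the job in, once; it reports no verdict.
The state is a dict: "time": time; "qpos": joint angles; "joint_vel": joint speeds; "effort": joint torques, N m; "ee_pos": TCP position; "tool_rot": TCP orientation; "force": force on the tool from outside, world axes, zero at the start; "moment": the same for the moment, N m; "opening": finger opening in m.
Only numpy, scipy, OpenCV 4.12 (cv2) and the standard library are available. Lean on these libraries where they do the work, as an engineer would, in place of code of your own. Each camera call takes 0.05 s, during which the arm holds its last target.

### The job

Clear the two turned steel blanks off the ledge of the tilting angle table, standing each one upright in a cell of its own in the divided wooden tray. Then take the spotting plate by its bar grip, tilt it to match the table's sloped face and hold it flush on the middle of that face, its long side running straight up the slope, with a light steady push of about 10 newtons; finish still holding it there, without letting go. Do not shift the setting of the sloped face, do not knock the blanks over, and leave the mug, the square and the flywheel alone.

Things in the scene. Friction and masses are not known exactly. Their poses are not given: they have to be found in the camera images.
- face_mid (a point): Centre of the bare steel sloped face of the grey angle table: 130 x 130 mm, flat, rigid. x points up the slope (away from the robot), y left across it, z straight out of it. The slope, 20 to 37 degrees, is set by a stiff clamped hinge at the low edge, 65 mm down the slope from here. Two low cheeks stand beside the face, below its surface.
- blank_a_mid (a point): Turned steel blank, an upright plain cylinder 38 mm in diameter and 50 mm tall, about 0.4 kg; this point is its centre, z along its axis. It starts standing on the ledge, on its left half. The two blanks are alike, at least 65 mm apart between centres.
- blank_b_mid (a point): The second blank, the same as the first: 38 mm in diameter, 50 mm tall, point at its centre; it starts on the right half of the ledge.
- tray: Plywood tray, 135 x 135 mm, 27 mm high, open on top, a cross divides it into 4 square cells; fixed to the bench, left or right of the angle table. Origin at the centre of its underside, x and y along its sides. Walls, dividers and floor are 5 mm thick; each cell is 60 mm wide, its centre 32.5 mm from the tray's middle in x and in y.
- tray_cell0 (a point): Centre of the floor of a tray cell (-x, -y), 5 mm above the bench; axes as the tray's.
- tray_cell1 (a point): Centre of the floor of a tray cell (-x, +y), 5 mm above the bench; axes as the tray's.
- tray_cell2 (a point): Centre of the floor of a tray cell (+x, -y), 5 mm above the bench; axes as the tray's.
- tray_cell3 (a point): Centre of the floor of a tray cell (+x, +y), 5 mm above the bench; axes as the tray's.
- spotter_grip (a point): Spotting plate, about 0.33 kg: steel plate 80 x 60 x 8 mm with a dark bar grip on the middle of its top, 36 mm long (along x, the plate's long side), 16 mm thick (y), 42 mm high; 50 mm high in all. This point is in the grip, 31 mm above the underside, z up out of the grip. It starts flat on the bench, on the side opposite to the tray.
- spotter_sole (a point): Centre of the underside (sole) of the spotting plate; axes as the grip's. Flush, this point lies on the sloped face and its z is parallel to the face's z.
- spotter: The spotting plate itself (origin at the centre of its sole).
- face: The sloped face plate (origin on its hinge line; axes as face_mid). In front of its low edge runs the base's ledge, 85 mm deep, 150 mm wide, 15 mm above the bench, on which the blanks stand.
- blank_a: The first blank (origin at the centre of its underside).
- blank_b: The second blank (origin at the centre of its underside).
- mug: Bystander: white mug, 82 mm across, 95 mm high, origin under its centre. Leave alone.
- square: Bystander: engineer's square lying on the bench, stock 22 x 100 x 16 mm about the origin, blade reaching 150 mm to its +x. Leave alone.
- flywheel: Bystander: steel flywheel lying flat, 100 mm across, 45 mm high at its hub, origin under its centre. Leave alone.

How it is judged:
By the outcome, as a careful person would: the job done as asked, in the order asked, and still so for the second after the job is handed in, while the arm keeps its last pose, push and grip.
It also fails if it takes over 72 s, if anything falls off the work surface, if the arm or the gripper's body presses on something with over 40 N, if the wrist force passes 120 N, or if a joint passes its speed limit or range.

## Working session

There is one attempt and no reset: what is moved stays moved. The work goes in short steps, each a Python script; the robot and the scene stay as the last script left them, time stands still between calls to the robot, and variables do not carry over. Pictures are saved under pics/ and viewed, and the job is handed in when it is done.

```bash
ls; mkdir -p pics; python3 - <<'E'
from rig import robot
import cv2
s=robot.get_state(); print(s)
for n in ("scene","top","wrist"):
    ci=robot.camera_info(n); print(n,ci)
    im=robot.grab_frame(n); cv2.imwrite(f"pics/{n}0.png",im[:,:,::-1])
E
```

```text
pics
{'time': 0.0, 'qpos': array([ 1.27850826,  0.41797796, -0.01030402,  1.6141794 ,  0.00467997,
        1.11067565, -0.05297447]), 'joint_vel': array([-1.27077846e-03,  8.83195895e-04,  1.20928405e-03,  2.05642679e-03,
        6.74426676e-04, -1.75810009e-08, -1.52258787e-03]), 'effort': array([ 2.24835044e-04, -8.51248527e+01,  6.38920795e-01, -4.25994515e+01,
       -4.87807661e-02,  1.86720828e-02,  5.18010825e-05]), 'ee_pos': array([ 0.1550124 , -0.6051077 ,  0.22382057]), 'tool_rot': array([[ 9.68710727e-01,  2.48192243e-01, -3.71704296e-04],
       [ 2.48192511e-01, -9.68710037e-01,  1.15815728e-03],
       [-7.26280298e-05, -1.21417360e-03, -9.99999260e-01]]), 'force': array([ 0.527555  , -0.47992625,  0.05993573]), 'moment': array([-0.00228628, -0.00443582, -0.00302902]), 'opening': 0.09405408360705654}
scene {'fx': 431.7143441854205, 'fy': 431.7143441854205, 'cx': 282.16870105231817, 'cy': 212.60275147149707, 'dist': array([-0.04038977,  0.        ,  0.        ,  0.        ,  0.        ]), 'rvec': array([ 1.13112459,  2.42396018, -0.93711529]), 'tvec': array([ 0.4015267 , -0.32914821,  1.39177759])}
top {'fx': 472.45780042028116, 'fy': 472.45780042028116, 'cx': 278.082723328524, 'cy': 212.98748668592268, 'dist': array([-0.09286639,  0.        ,  0.        ,  0.        ,  0.        ]), 'rvec': array([ 2.14560753, -2.13462011,  0.16657751]), 'tvec': array([0.00133364, 0.64275964, 1.19433516])}
wrist {'fx': 329.9201256419351, 'fy': 329.9201256419351, 'cx': 275.67363907954285, 'cy': 207.28500343022648, 'dist': array([-0.07223187,  0.        ,  0.        ,  0.        ,  0.        ]), 'rvec': array([-2.3079215 ,  1.78979998,  0.24253812]), 'tvec': array([-0.62375854, -0.02826891,  0.39086715])}
```

View pics/scene0.png

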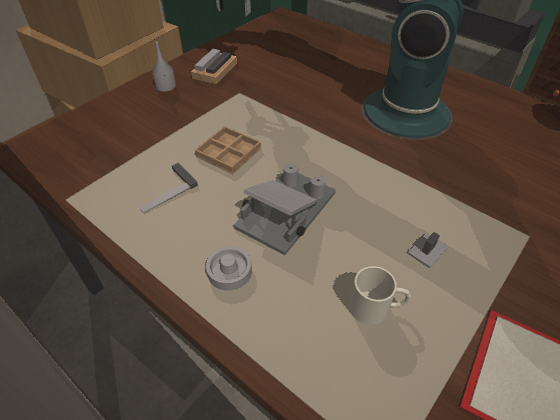

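View pics/top0.png

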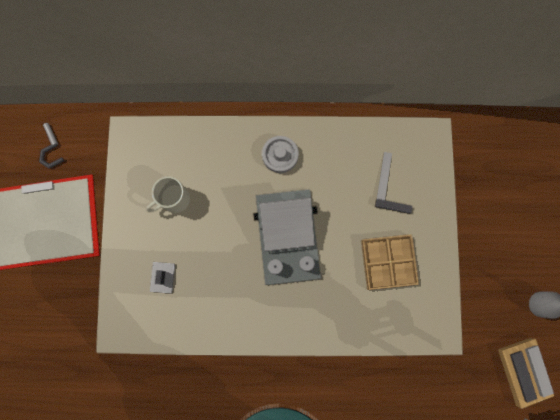

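View pics/wrist0.png

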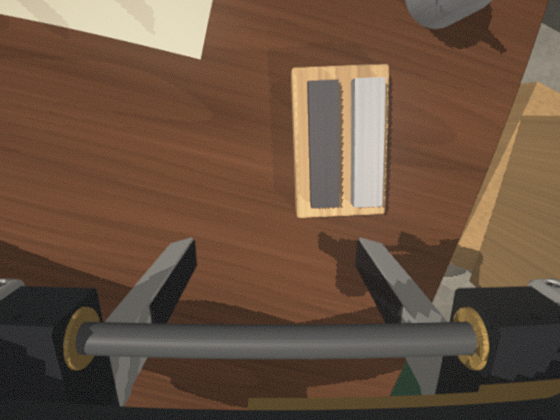

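The top view shows the spotting plate at about (162,278), the table at (288,235), blanks at (276,267) and (307,264), the tray at (390,263). I'll write ray-casting helpers and enlarge these areas.

```bash
cat > h.py <<'E'
import numpy as np, cv2
def cam(ci):
    K=np.array([[ci['fx'],0,ci['cx']],[0,ci['fy'],ci['cy']],[0,0,1.]])
    R=cv2.Rodrigues(np.array(ci['rvec']))[0]; t=np.array(ci['tvec'])
    return K,np.array(ci['dist']),R,t
def ray(ci,px):
    K,d,R,t=cam(ci)
    u=cv2.undistortPoints(np.array(px,float).reshape(-1,1,2),K,d).reshape(-1,2)
    D=np.c_[u,np.ones(len(u))]@R
    D/=np.linalg.norm(D,axis=1)[:,None]
    return -R.T@t,D
def onz(ci,px,z):
    c,D=ray(ci,px); return c+D*((z-c[2])/D[:,2])[:,None]
def onplane(ci,px,p,n):
    c,D=ray(ci,px); return c+D*(((p-c)@n)/(D@n))[:,None]
def proj(ci,P):
    K,d,R,t=cam(ci)
    return cv2.projectPoints(np.array(P,float).reshape(-1,1,3),np.array(ci['rvec']),t,K,d)[0].reshape(-1,2)
def tri(obs): # list of (ci,px)
    A=np.zeros((3,3));b=np.zeros(3);L=[]
    for ci,px in obs:
        c,D=ray(ci,[px]);D=D[0];M=np.eye(3)-np.outer(D,D);A+=M;b+=M@c;L.append((c,D))
    X=np.linalg.solve(A,b)
    return X,[np.linalg.norm(np.cross(X-c,D)) for c,D in L]
E
python3 - <<'E'
from rig import robot
from h import *
t=cv2.imread('pics/top0.png'); s=cv2.imread('pics/scene0.png')
cv2.imwrite('pics/topz.png',cv2.resize(t[180:300,240:430],None,fx=4,fy=4,interpolation=cv2.INTER_CUBIC))
cv2.imwrite('pics/topsp.png',cv2.resize(t[250:305,135:190],None,fx=8,fy=8,interpolation=cv2.INTER_CUBIC))
cv2.imwrite('pics/scz.png',cv2.resize(s[120:260,180:350],None,fx=4,fy=4,interpolation=cv2.INTER_CUBIC))
c=robot.camera_info('top')
print(onz(c,[(162,278)],0.03),onz(c,[(276,267),(307,264)],0.065),onz(c,[(390,263)],0.027),onz(c,[(288,225)],0.06))
E
```

```text
[[0.47060292 0.31021682 0.03      ]] [[ 0.50044964  0.0092327   0.065     ]
 [ 0.50847217 -0.07015998  0.065     ]] [[ 0.51342971 -0.29332916  0.027     ]] [[ 0.60968255 -0.02135097  0.06      ]]
```

View pics/topz.png

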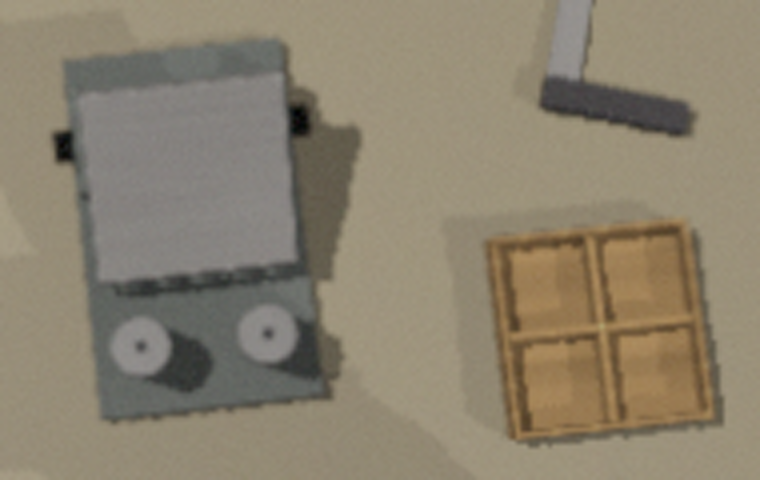

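View pics/scz.png

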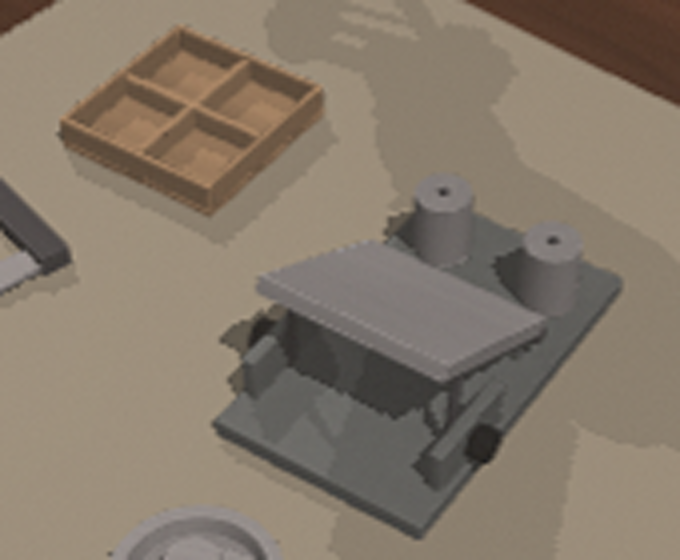

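View pics/topsp.png

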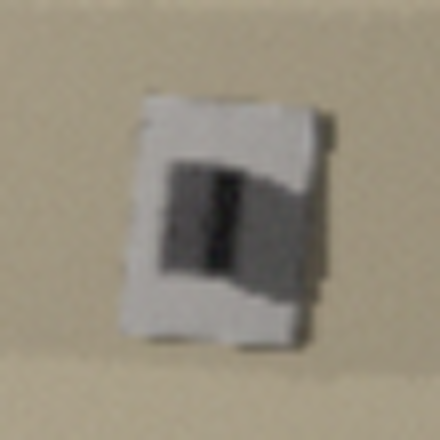

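```bash
cat > est0.py <<'E'
from rig import robot
from h import *
def uz(p,x0,y0,f=4): return ((p[0]+.5)/f-.5+x0,(p[1]+.5)/f-.5+y0)
ct=robot.camera_info('top'); cs=robot.camera_info('scene')
T=dict(hl=(78,94),hr=(282,73),lr=(299,263),ll=(97,283))
S=dict(hl=(445,374),hr=(258,280),lr=(372,240),ll=(547,321))
X={}
for k in T:
    x,r=tri([(ct,uz(T[k],240,180)),(cs,uz(S[k],180,120))]); X[k]=x; print(k,x.round(4),np.round(r,4))
for a,b in (('hl','hr'),('ll','lr'),('hl','ll'),('hr','lr')): print(a,b,np.linalg.norm(X[a]-X[b]).round(4))
up=(X['hl']+X['hr']-X['ll']-X['lr']); left=X['hl']+X['ll']-X['hr']-X['lr']
n=np.cross(up,left); n/=np.linalg.norm(n); print('mid',np.mean(list(X.values()),0),'slope',np.degrees(np.arccos(n[2])),'yaw up',np.degrees(np.arctan2(up[1],up[0])),'yaw left',np.degrees(np.arctan2(-left[0],left[1])))
b=onz(ct,[uz((140,346),240,180),uz((268,333),240,180)],.065); print('blanks top',b)
b=onz(cs,[uz((552,240),180,120),uz((443,191),180,120)],.065); print('blanks scene',b)
tr=[uz(p,240,180) for p in ((488,239),(688,221),(714,415),(514,438))]
q=onz(ct,tr,.027); print('tray',q,q.mean(0))
d=np.degrees(np.arctan2(*(q[0]-q[3])[[1,0]])),np.degrees(np.arctan2(*(q[1]-q[2])[[1,0]])); print(d)
sp=[uz(p,135,250,8) for p in ((146,97),(320,105),(303,345),(124,335))]
q=onz(ct,sp,.008);print('plate',q,q.mean(0),np.linalg.norm(q-np.roll(q,1,0),axis=1), np.degrees(np.arctan2(*(q[0]-q[3])[[1,0]])),np.degrees(np.arctan2(*(q[1]-q[2])[[1,0]])))
s=robot.get_state(); cw=robot.camera_info('wrist'); K,d,R,t=cam(cw)
print('cam in tool', s['tool_rot'].T@(-R.T@t-s['ee_pos'])); print((R@s['tool_rot']).round(3))
E
python3 est0.py
```

```text
hl [0.6594 0.053  0.1019] [0.0004 0.0004]
hr [ 0.6732 -0.0759  0.1034] [0.0006 0.0006]
lr [ 0.5577 -0.0901  0.0431] [0.0011 0.0011]
ll [0.5443 0.0414 0.0449] [0.0002 0.0002]
hl hr 0.1297
ll lr 0.1322
hl ll 0.129
hr lr 0.131
mid [ 0.60866655 -0.01790738  0.07333112] slope 26.806783496952306 yaw up 6.389310323921962 yaw left 5.9407053793283735
blanks top [[ 0.50266403  0.01276566  0.065     ]
 [ 0.51134506 -0.06920712  0.065     ]]
blanks scene [[ 0.50216529  0.01239562  0.065     ]
 [ 0.51050828 -0.0687421   0.065     ]]
tray [[ 0.57623967 -0.21867648  0.027     ]
 [ 0.58873663 -0.3542043   0.027     ]
 [ 0.45952028 -0.3673371   0.027     ]
 [ 0.44471242 -0.23342339  0.027     ]] [ 0.51730225 -0.29341032  0.027     ]
(np.float64(6.3973150277721755), np.float64(5.80328254719398))
plate [[0.51446371 0.34238316 0.008     ]
 [0.51235924 0.28294759 0.008     ]
 [0.43223745 0.28599255 0.008     ]
 [0.43476922 0.34669417 0.008     ]] [0.4734574  0.31450437 0.008     ] [0.079811   0.05947281 0.08017963 0.06075439] -3.096349114987915 -2.176427359277071
cam in tool [ 0.07662756 -0.0007616  -0.15986014]
[[ 0.001  1.    -0.   ]
 [-0.964  0.001 -0.265]
 [-0.265  0.     0.964]]
```

Corner triangulation from the two fixed cameras fits within 1 mm: face sides of 129–132 mm, slope about 27°, yaw about 6°. Now I'll hover over the ledge and take wrist views to refine this.

```bash
cat >> h.py <<'E'
def Rdown(yaw): # tool x along yaw, z down
    c,s=np.cos(yaw),np.sin(yaw); return np.array([[c,s,0],[s,-c,0],[0,0,-1.]])
E
python3 - <<'E'
from rig import robot
from h import *
import pickle
R=Rdown(np.radians(6.1))
for p in ([.511,-.069,.22],[.511,-.069,.06],[.54,-.26,.06],[.47,-.26,.06],[.4735,.3145,.031]): print(robot.ik(p,R))
up=np.radians(27);y=np.radians(6.1)
n=np.array([-np.sin(up)*np.cos(y),-np.sin(up)*np.sin(y),np.cos(up)]);l=np.array([-np.sin(y),np.cos(y),0])
Rf=np.c_[np.cross(l,n),-l,-n]; print(Rf, robot.ik(np.array([.6087,-.0179,.0733])+.031*n,Rf), robot.ik(np.array([.6087,-.0179,.0733])+.12*n,Rf))
robot.move_ptp([.56,-.10,.25],R); D=[]
print(robot.get_state()['time'])
robot.gripper_to(.062)
ci=robot.camera_info('wrist'); im=robot.grab_frame('wrist'); D.append((ci,im)); cv2.imwrite('pics/w1.png',im[:,:,::-1])
robot.move_ptp([.515,-.069,.17],R)
ci=robot.camera_info('wrist'); im=robot.grab_frame('wrist'); D.append((ci,im)); cv2.imwrite('pics/w2.png',im[:,:,::-1])
pickle.dump(D,open('w.pkl','wb'))
s=robot.get_state();print(s['time'],s['ee_pos'],s['force'],s['opening'])
E
```

```text
[ 0.52381992  0.2641912  -0.52418147  1.8739061   0.15189319  1.04269369
 -1.5265082 ]
[ 0.3881512   0.48127535 -0.38140918  1.99879112  0.26773441  0.70934022
 -1.62295974]
[ 0.55540798  0.57958416 -0.20711871  1.79374736  0.16009321  0.7845524
 -1.19674318]
[ 0.61974999  0.4919138  -0.2118533   1.95109431  0.15229845  0.71369504
 -1.14744824]
[-0.00925499  0.74649325 -0.84233669  1.86669496  0.72639251  0.86783552
 -2.68343909]
[[ 0.8859616   0.10626407  0.45141998]
 [ 0.09468198 -0.99433794  0.04824288]
 [ 0.4539905  -0.         -0.89100652]] [-0.13740852  0.35839969  0.16891457  2.1564607  -0.60420252  0.19509766
 -0.88862187] [ 0.55157155  0.18383226 -0.57590268  2.17086463  0.14111986  0.34946192
 -1.57825385]
2.4583
3.7083 [ 0.5157639  -0.06920298  0.17068612] [-0.40400003 -1.41273591 -0.66745579] 0.0615287751346363
```

View pics/w1.png

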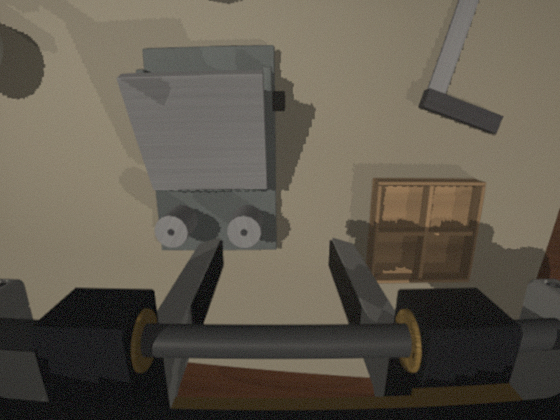

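View pics/w2.png

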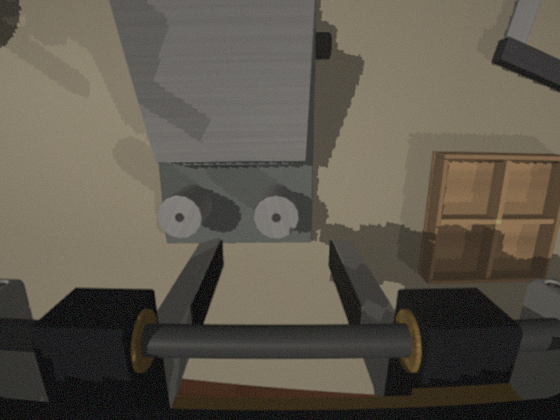

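w1 shows the face corners near (121,75), (267,68), (267,190) and (154,190), with blank tops at (171,232) and (244,232). In w2 the blank tops are at (180,217) and (277,217).

```bash
python3 - <<'E'
from h import *
import pickle
D=pickle.load(open('w.pkl','rb'))
g=D[0][1][:,:,::-1]
cv2.imwrite('pics/w1z.png',cv2.resize(g[50:250,105:295],None,fx=4,fy=4,interpolation=cv2.INTER_CUBIC)[:800][:600])
cv2.imwrite('pics/w1y.png',cv2.resize(g[170:290,360:500],None,fx=4,fy=4,interpolation=cv2.INTER_CUBIC))
for i in (0,1):
    ci=D[i][0]
    px=[(171,232),(244,232)] if i==0 else [(180,217),(277,217)]
    print(onz(ci,px,.065))
E
```

```text
[[ 0.50099025  0.01172922  0.065     ]
 [ 0.50990835 -0.06945608  0.065     ]]
[[ 0.50152271  0.01154809  0.065     ]
 [ 0.51035195 -0.06988357  0.065     ]]
```

View pics/w1z.png

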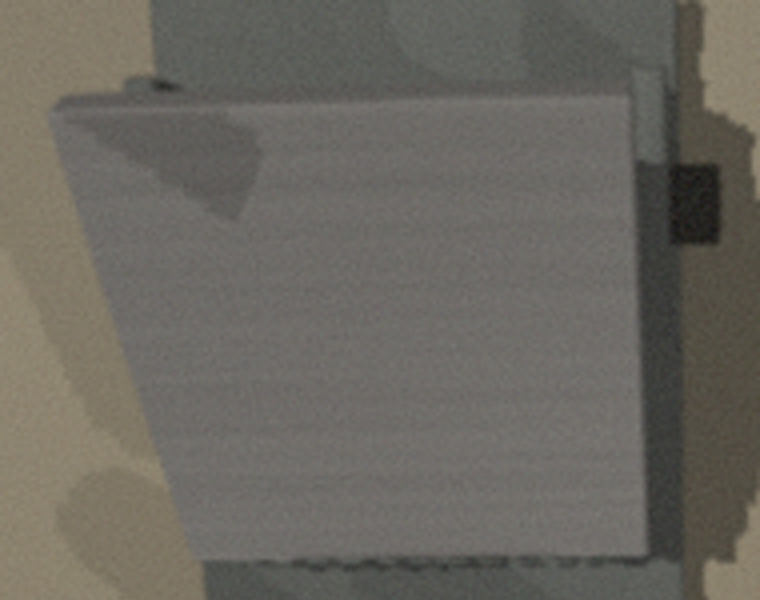

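View pics/w1y.png

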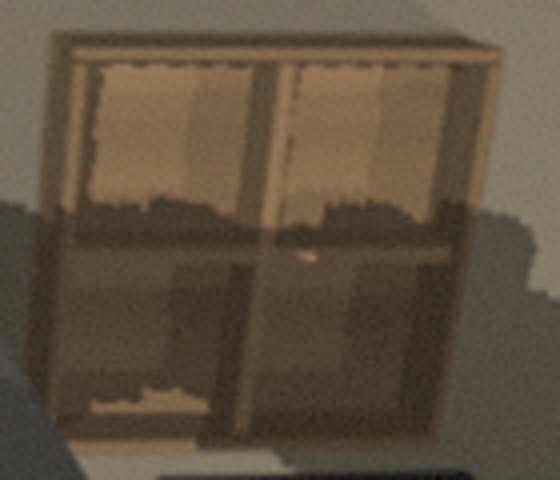

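```bash
sed -i 's/^s=robot.get_state.*//;s/^print(.cam in tool.*//' est0.py; cat > est1.py <<'E'
from est0 import *
import pickle
print('-----')
D=pickle.load(open('w.pkl','rb')); cw=D[0][0]
W=dict(hl=(52,113),hr=(628,97),lr=(646,557),ll=(193,560))
Y={}
for k in T:
    x,r=tri([(ct,uz(T[k],240,180)),(cs,uz(S[k],180,120)),(cw,uz(W[k],105,50))]); Y[k]=x; print(k,x.round(4),np.round(r,4))
def sol(X):
    up=(X['hl']+X['hr']-X['ll']-X['lr']); left=X['hl']+X['ll']-X['hr']-X['lr']
    n=np.cross(up,left); n/=np.linalg.norm(n); print('mid',np.mean(list(X.values()),0),'slope',np.degrees(np.arccos(n[2])),'n',n,'yaw up',np.degrees(np.arctan2(up[1],up[0])),'yaw left',np.degrees(np.arctan2(-left[0],left[1])), 'len',np.linalg.norm(up)/2,np.linalg.norm(left)/2)
sol(Y)
for a,b,A,B,oa,ob in ((ct,cw,T,W,(240,180),(105,50)),(cs,cw,S,W,(180,120),(105,50))):
    sol({k:tri([(a,uz(A[k],*oa)),(b,uz(B[k],*ob))])[0] for k in T})
print('tray c',onz(cw,[uz((263,250),360,170)],.027),onz(ct,[uz((602,328),240,180)],.027),onz(cs,[uz((197,105),180,120)],.027))
E
python3 est1.py | sed -n '/-----/,$p'
```

```text
-----
hl [0.6584 0.0532 0.1018] [0.0013 0.0006 0.0019]
hr [ 0.6727 -0.0756  0.1033] [0.0012 0.0002 0.0012]
lr [ 0.5574 -0.0896  0.0437] [0.0016 0.0007 0.0012]
ll [0.5433 0.0408 0.044 ] [0.0013 0.0003 0.0015]
mid [ 0.60791962 -0.01782737  0.07320002] slope 26.848938070238397 n [-0.44937206 -0.04520201  0.89220038] yaw up 6.531925797502235 yaw left 6.239066925852102 len 0.12994506480974768 0.13037122988724062
mid [ 0.60725752 -0.01817646  0.08058635] slope 29.52401077311796 n [-0.49270178  0.00923117  0.87014926] yaw up 6.544266819827671 yaw left 5.983610452838104 len 0.13074440414211583 0.1298874070540639
mid [ 0.6070453  -0.01768481  0.0723135 ] slope 26.967170182785264 n [-0.45136211 -0.04377508  0.89126651] yaw up 6.597337947832113 yaw left 6.470814382170317 len 0.13049285642099878 0.12993330562298255
tray c [[ 0.51950088 -0.29179429  0.027     ]] [[ 0.51707605 -0.29376366  0.027     ]] [[ 0.51864192 -0.28746564  0.027     ]]
```

```bash
cat >> h.py <<'E'
def pick(robot,xy,yaw):
    R=Rdown(np.radians(yaw)); x,y=xy
    robot.move_ptp([x,y,.125],R); robot.move_linear([x,y,.061],velocity=.08)
    robot.gripper_to(.03); s=robot.get_state(); print('grip',s['time'],s['opening'],s['ee_pos'],s['force'])
    robot.move_linear([x,y,.14],velocity=.12)
    print('lift',robot.get_state()['opening'],robot.get_state()['force'])
def place(robot,xy,yaw):
    R=Rdown(np.radians(yaw)); x,y=xy
    robot.move_ptp([x,y,.14],R); robot.move_linear([x,y,.06],velocity=.1)
    hit=robot.move_linear([x,y,.047],velocity=.02,threshold=4.)
    s=robot.get_state(); print('placed',hit,s['time'],s['opening'],s['ee_pos'],s['force'])
TR=np.array([.518,-.2925]); TY=6.2
def cell(i,j):
    a=np.radians(TY); return TR+np.array([[np.cos(a),-np.sin(a)],[np.sin(a),np.cos(a)]])@np.array([i*.0325,j*.0325])
E
python3 - <<'E'
from rig import robot
from h import *
pick(robot,(.5105,-.0695),6.3)
im=robot.grab_frame('wrist'); cv2.imwrite('pics/w3.png',im[:,:,::-1])
E
```

```text
grip 5.475 0.036444654898002034 [ 0.51058581 -0.06954559  0.06115887] [-0.95623335  0.02973404  3.65975533]
lift 0.036112132601160446 [-0.06006805 -0.8812499  -5.57342701]
```

View pics/w3.png

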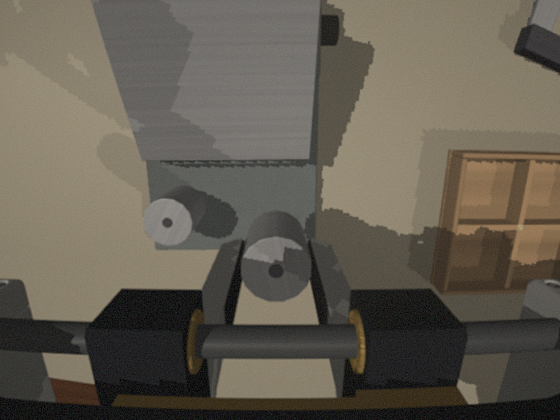

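w3 shows blank B held upright between the fingers, top at (276,267), with blank A still standing at (168,221). Placing B now.

```bash
python3 - <<'E'
from rig import robot
from h import *
c=cell(1,1); print(c)
place(robot,c,6.2)
for n in('top','wrist','scene'):
    cv2.imwrite(f'pics/{n}4.png',robot.grab_frame(n)[:,:,::-1])
s=cv2.imread('pics/scene4.png'); cv2.imwrite('pics/scz4.png',cv2.resize(s[90:230,160:340],None,fx=4,fy=4,interpolation=cv2.INTER_CUBIC))
E
```

```text
[ 0.54679993 -0.25668011]
placed True 8.5583 0.03644448906300365 [ 0.54683723 -0.25676336  0.05083237] [ 0.68194047 -0.15425998  3.48899073]
```

View pics/wrist4.png

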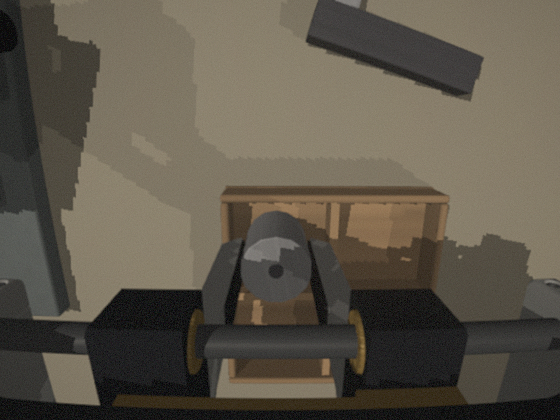

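View pics/scz4.png

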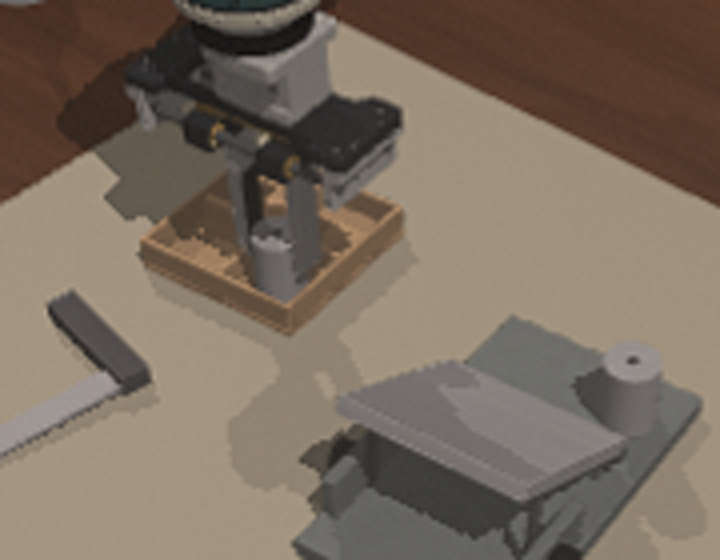

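The contact height of 0.0508 matches the cell floor (0.051 expected). Releasing, then picking blank A.

```bash
python3 - <<'E'
from rig import robot
from h import *
robot.gripper_to(.056)
p=robot.get_state()['ee_pos']; robot.move_linear([p[0],p[1],.13],velocity=.12)
cv2.imwrite('pics/w5.png',robot.grab_frame('wrist')[:,:,::-1])
pick(robot,(.5015,.0118),6.3)
print(cell(-1,1)); place(robot,cell(-1,1),6.2)
for n in('wrist','scene'):
    cv2.imwrite(f'pics/{n}6.png',robot.grab_frame(n)[:,:,::-1])
s=cv2.imread('pics/scene6.png'); cv2.imwrite('pics/scz6.png',cv2.resize(s[90:230,160:340],None,fx=4,fy=4,interpolation=cv2.INTER_CUBIC))
E
```

```text
grip 12.55 0.03590516710623867 [0.50168585 0.01176862 0.06126027] [-0.4512987  -0.70319699  5.67436624]
lift 0.036172799511325876 [-0.57837638  0.59402853 -3.76475329]
[ 0.48218011 -0.26370007]
placed True 15.8583 0.03638504299286464 [ 0.4821655  -0.2637824   0.05092296] [ 2.37110491 -0.70965696 -0.81424887]
```

View pics/w5.png

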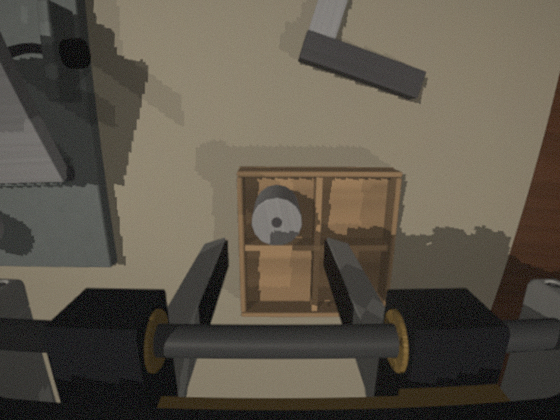

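View pics/scz6.png

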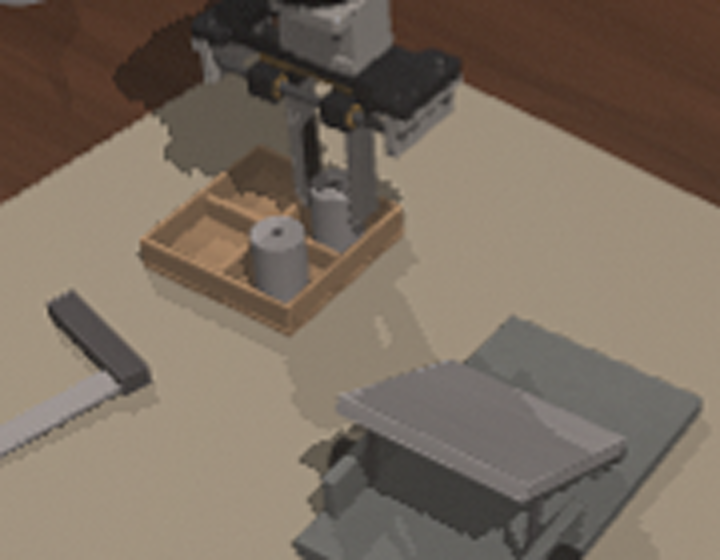

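View pics/wrist6.png

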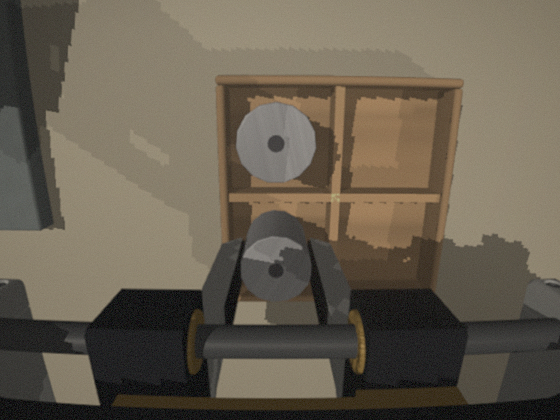

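Both blanks sit in separate cells (w6: the first at (276,143), the held one at (276,268)). Releasing, backing off, and checking arm configurations for the plate.

```bash
cat >> h.py <<'E'
def Rface(slope,yaw,flip=False):
    s,y=np.radians(slope),np.radians(yaw)
    n=np.array([-np.sin(s)*np.cos(y),-np.sin(s)*np.sin(y),np.cos(s)]);l=np.array([-np.sin(y),np.cos(y),0])
    u=np.cross(l,n)
    return (np.c_[-u,l,-n] if flip else np.c_[u,-l,-n]), n,u,l
FM=np.array([.6077,-.0178,.0731])
E
python3 - <<'E'
from rig import robot
from h import *
np.set_printoptions(precision=3,suppress=True)
robot.gripper_to(.056)
p=robot.get_state()['ee_pos']; robot.move_linear([p[0],p[1],.13],velocity=.12)
print(robot.get_state()['time'])
cv2.imwrite('pics/w7.png',robot.grab_frame('wrist')[:,:,::-1])
for f in (0,1):
    print('flip',f)
    for z in (.031,.12,.2): print(z,robot.ik([.4735,.3145,z],Rdown(np.radians(-2.6+180*f))))
    R,n,u,l=Rface(26.9,6.3,f)
    for h in (.031,.08,.13): print(h,robot.ik(FM+h*n,R))
E
```

```text
17.2917
flip 0
0.031 [-0.232  0.635 -0.527  1.874  0.451  0.753 -2.626]
0.12 [-0.12   0.528 -0.673  1.83   0.404  0.924 -2.591]
0.2 [-0.041  0.443 -0.77   1.763  0.346  1.076 -2.546]
0.031 [ 0.331  0.378 -0.371  2.143  0.418  0.192 -1.838]
0.08 [ 0.43   0.27  -0.464  2.164  0.244  0.275 -1.671]
0.13 [ 0.59   0.161 -0.608  2.172  0.105  0.372 -1.54 ]
flip 1
0.031 [ 0.089  0.833 -0.999  1.864  0.866  0.955  0.209]
0.12 [ 0.128  0.686 -1.05   1.823  0.686  1.049  0.332]
0.2 [ 0.163  0.571 -1.089  1.757  0.551  1.157  0.431]
0.031 [ 0.897  0.616 -1.089  2.127  1.259  0.497  0.62 ]
0.08 [ 0.937  0.441 -1.08   2.151  0.918  0.43   0.89 ]
0.13 [ 0.985  0.254 -1.06   2.163  0.449  0.413  1.3  ]
```

View pics/w7.png

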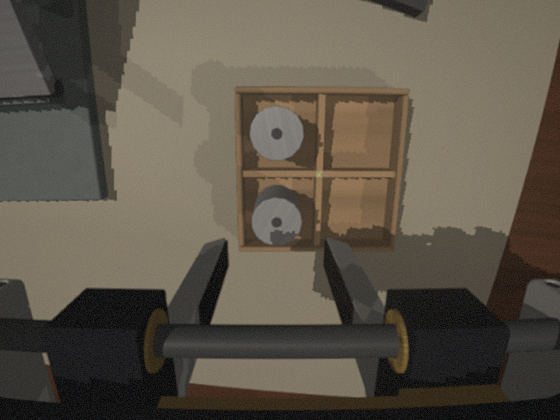

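w7 shows both blanks upright in their own cells, at (277,133) and (277,221). The half-turned grasp keeps joint 6 well off its limit on the face, so I'll use that for the plate. Hovering over it to measure the grip.

```bash
python3 - <<'E'
from rig import robot
from h import *
import pickle
robot.move_ptp([.46,0.,.24],Rdown(np.radians(90)))
robot.move_ptp([.4735,.3145,.16],Rdown(np.radians(177.4)))
robot.pause(.2)
s=robot.get_state(); print(s['time'],s['qpos'],s['ee_pos'],s['force'])
ci=robot.camera_info('wrist'); im=robot.grab_frame('wrist'); pickle.dump((ci,im),open('w8.pkl','wb'))
cv2.imwrite('pics/w8.png',im[:,:,::-1])
# predicted bar-top corners & plate corners
a=np.radians(-2.6);Q=np.array([[np.cos(a),-np.sin(a)],[np.sin(a),np.cos(a)]])
for L,W,z in((.04,.03,.008),(.018,.008,.05)):
    print([tuple(v) for v in proj(ci,[np.r_[np.array([.4735,.3145])+Q@[i*L,j*W],z] for i,j in((1,1),(1,-1),(-1,-1),(-1,1))]).round(1)])
E
```

```text
19.8833 [ 0.11703696  0.59694542 -1.01746682  1.79447009  0.57425683  1.07983837
  0.414593  ] [0.47424761 0.31340038 0.16031611] [ 1.94177371e-05  4.35510891e-01 -8.33374603e-02]
[(np.float64(306.0), np.float64(237.0)), (np.float64(246.4), np.float64(237.1)), (np.float64(244.3), np.float64(157.3)), (np.float64(307.9), np.float64(157.2))]
[(np.float64(285.5), np.float64(230.1)), (np.float64(267.0), np.float64(230.1)), (np.float64(266.6), np.float64(189.4)), (np.float64(285.7), np.float64(189.4))]
```

View pics/w8.png

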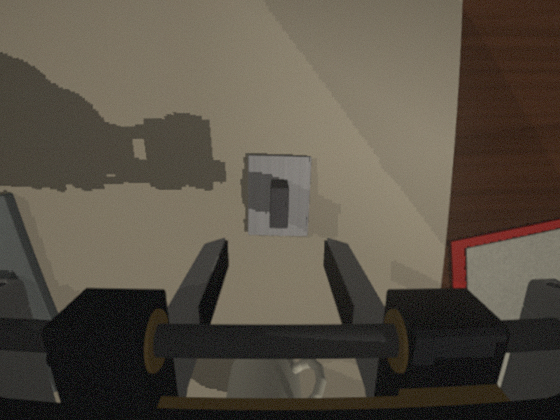

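```bash
python3 - <<'E'
import cv2
g=cv2.imread('pics/w8.png'); cv2.imwrite('pics/w8z.png',cv2.resize(g[145:245,235:320],None,fx=6,fy=6,interpolation=cv2.INTER_CUBIC))
E
```

```text
(no output)
```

View pics/w8z.png

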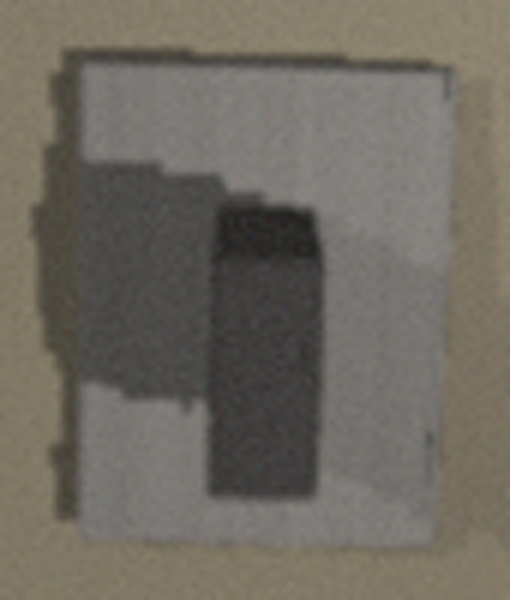

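```bash
python3 - <<'E'
from h import *
import pickle
ci,im=pickle.load(open('w8.pkl','rb'))
def uz(p,x0=235,y0=145,f=6): return ((p[0]+.5)/f-.5+x0,(p[1]+.5)/f-.5+y0)
for c,z in ((((213,258),(322,258),(316,496),(207,496)),.05),(((80,62),(450,68),(435,545),(80,540)),.008)):
    q=onz(ci,[uz(p) for p in c],z); print(q.round(4).tolist(),q.mean(0),np.linalg.norm(q-np.roll(q,1,0),axis=1).round(4))
    for i,j in((3,0),(2,1)): d=q[i]-q[j]; print(np.degrees(np.arctan2(d[1],d[0])))
E
```

```text
[[0.4538, 0.3103, 0.05], [0.4545, 0.3255, 0.05], [0.4893, 0.3233, 0.05], [0.4886, 0.3076, 0.05]] [0.47153265 0.31668344 0.05      ] [0.0349 0.0152 0.0349 0.0157]
-4.386892709271393
-3.55709973808618
[[0.4301, 0.2899, 0.008], [0.4338, 0.3479, 0.008], [0.5132, 0.3437, 0.008], [0.5095, 0.2844, 0.008]] [0.47166927 0.31648438 0.008     ] [0.0796 0.0581 0.0795 0.0595]
-3.9595492572742814
-3.0062614942289425
```

```bash
python3 - <<'E'
from rig import robot
from h import *
np.set_printoptions(precision=4,suppress=True)
R=Rdown(np.radians(176.8))
robot.move_linear([.472,.3163,.08],velocity=.1,frame=R)
robot.move_linear([.472,.3163,.032],velocity=.05)
robot.pause(.15)
s=robot.get_state(); print(s['time'],s['ee_pos'],s['force'])
robot.gripper_to(.01)
s=robot.get_state(); print(s['time'],s['opening'],s['ee_pos'],s['force'],s['moment'])
robot.move_linear([.472,.3163,.10],velocity=.08)
s=robot.get_state(); print(s['time'],s['opening'],s['ee_pos'],s['force'],s['moment'])
for n in('wrist','scene'):
    cv2.imwrite(f'pics/{n}9.png',robot.grab_frame(n)[:,:,::-1])
Rf,n,u,l=Rface(26.9,6.3,1)
for h in (.031,.06,.1,.13): print(h,robot.ik(FM+h*n,Rf))
E
```

```text
22.1417 [0.4722 0.3164 0.0323] [-0.1953 -0.2612  0.0551]
22.8417 0.016092991392307115 [0.472  0.3163 0.032 ] [-0.3077 -0.4372 -0.0919] [ 0.057  -0.1585  0.0513]
23.8417 0.016160172247200094 [0.4718 0.3161 0.0996] [-0.4702  0.5578 -2.813 ] [ 0.0648 -0.1239  0.0177]
0.031 [ 0.7319  0.4961 -0.8581  2.1311  1.0628  0.3517  0.7494]
0.06 [ 0.8146  0.4414 -0.9394  2.145   0.9275  0.3751  0.8723]
0.1 [ 0.9254  0.3497 -1.0336  2.1577  0.6965  0.3998  1.0787]
0.13 [ 1.0073  0.2643 -1.0877  2.1623  0.4776  0.4185  1.2752]
```

View pics/wrist9.png

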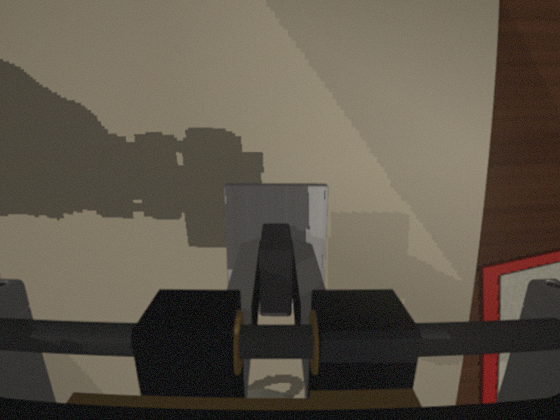

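w9 shows the plate held square on the bar, its near edge at (277,184) and level. Moving to hover about 10 mm off the face.

```bash
python3 - <<'E'
from rig import robot
from h import *
np.set_printoptions(precision=4,suppress=True)
Rf,n,u,l=Rface(26.9,6.3,1)
robot.move_linear([.472,.3163,.19],velocity=.15)
robot.move_ptp(FM+.13*n,Rf)
robot.move_linear(FM+.045*n,velocity=.06)
robot.pause(.3)
s=robot.get_state(); print(s['time'],s['opening'],s['qpos'],s['force']@n,s['force'])
d=s['ee_pos']-FM; print('n,u,l err',d@n,d@u,d@l, 'rot err',np.degrees(cv2.Rodrigues(Rf.T@s['tool_rot'])[0].ravel()))
for nm in('wrist','scene','top'):
    im=robot.grab_frame(nm)[:,:,::-1]; cv2.imwrite(f'pics/{nm}10.png',im)
    if nm=='scene': cv2.imwrite('pics/scz10.png',cv2.resize(im[120:260,180:350],None,fx=4,fy=4,interpolation=cv2.INTER_CUBIC))
    if nm=='top': cv2.imwrite('pics/topz10.png',cv2.resize(im[180:300,240:350],None,fx=5,fy=5,interpolation=cv2.INTER_CUBIC))
E
```

```text
27.9083 0.016068751819812144 [ 0.6621  0.421  -0.7586  2.1411  0.8511  0.3043  0.9261] -1.9887405837438505 [-0.2746  0.1227 -2.3617]
n,u,l err 0.04507297470031909 2.379615716740284e-05 -0.0001462636105534757 rot err [ 0.0091 -0.0051  0.0105]
```

View pics/scz10.png

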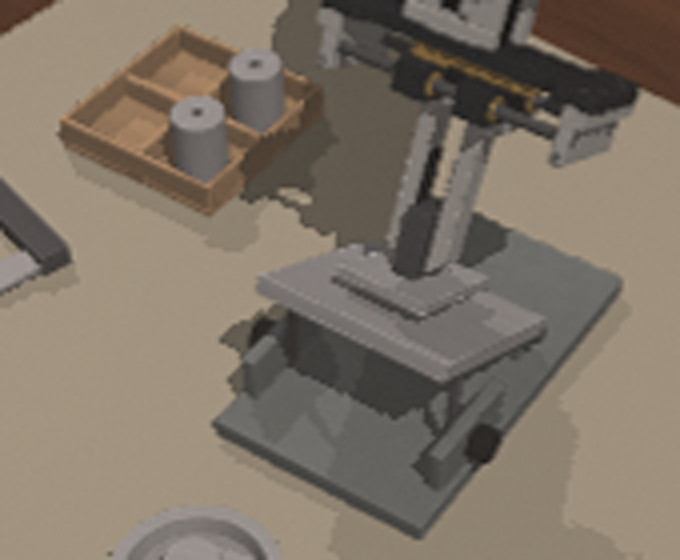

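View pics/wrist10.png

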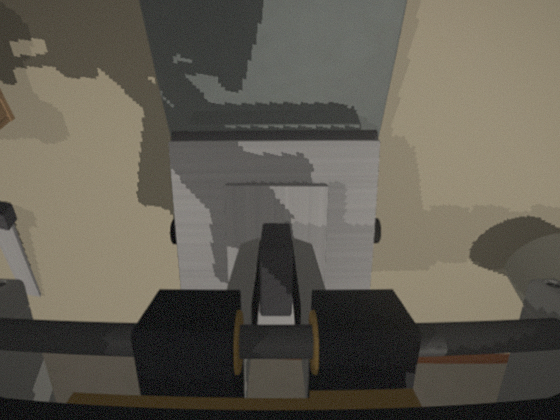

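View pics/topz10.png

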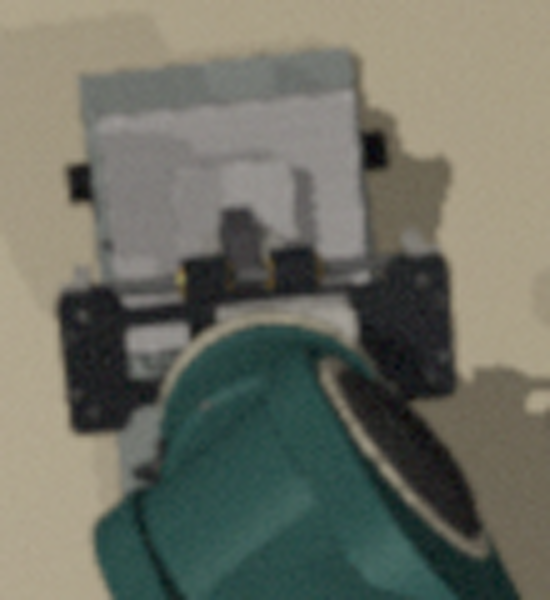

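The wrist view shows the face's low edge level from (173,139) to (377,139), with the plate edge centred at 276 on row 184. The face sides, being 130 mm apart, let me check the slope independently.

```bash
python3 - <<'E'
import cv2
g=cv2.imread('pics/wrist10.png')
cv2.imwrite('pics/w10a.png',cv2.resize(g[120:300,155:255],None,fx=3,fy=3,interpolation=cv2.INTER_CUBIC))
cv2.imwrite('pics/w10b.png',cv2.resize(g[120:300,300:400],None,fx=3,fy=3,interpolation=cv2.INTER_CUBIC))
import numpy as np
cv2.imwrite('pics/w10c.png',np.hstack([cv2.imread('pics/w10a.png'),cv2.imread('pics/w10b.png')]))
E
```

```text
(no output)
```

View pics/w10c.png

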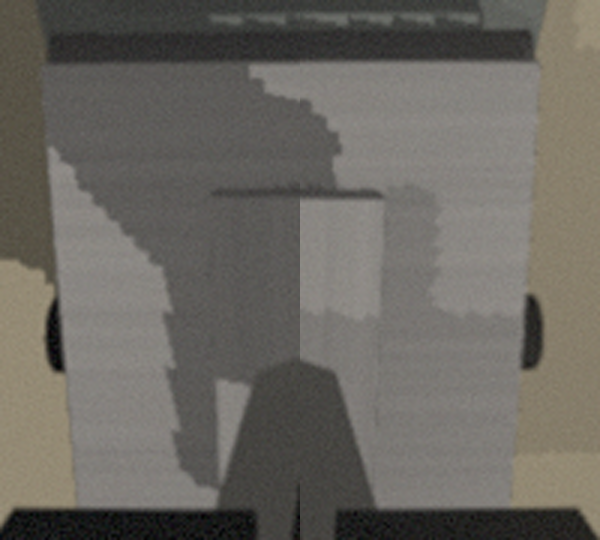

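```bash
python3 - <<'E'
from rig import robot
from h import *
np.set_printoptions(precision=4,suppress=True)
ci=robot.camera_info('wrist')   # arm has not moved
Rf,n,u,l=Rface(26.9,6.3,1)
L=lambda x,y:((x+.5)/3-.5+155,(y+.5)/3-.5+120); Rr=lambda x,y:((x-300+.5)/3-.5+300,(y+.5)/3-.5+120)
F=lambda px,h:[(np.array([(q-FM)@u,(q-FM)@l])*1000).round(1).tolist() for q in onplane(ci,px,FM+h*n,n)]
print('face low corners u,l (exp -65,+-65):',F([L(42,64),Rr(538,62)],0))
print('face side pts (exp l +-65):',F([L(77,500),Rr(511,500)],0))
print('plate low corners (exp -40,+-30)',F([L(212,197),Rr(384,197)],.045-.032+.008))
# slope from width
P=[]
for y,xl,xr in((64,42,538),(500,77,511)):
    c,D=ray(ci,[L(xl,y),Rr(xr,y)]); 
    # depth so that separation along l =130mm, both equal depth along bisector
    s=.13/abs((D[0]/abs(D[0]@n)-D[1]/abs(D[1]@n))@l); P.append(c+s*(D[0]/abs(D[0]@n)+D[1]/abs(D[1]@n))/2)
d=P[1]-P[0]; print(P,'slope',np.degrees(np.arctan2(d[2],np.hypot(d[0],d[1]))))
E
```

```text
face low corners u,l (exp -65,+-65): [[-63.4, -65.3], [-63.9, 64.4]]
face side pts (exp l +-65): [[36.0, -65.6], [35.9, 66.5]]
plate low corners (exp -40,+-30) [[-39.7, -27.9], [-39.8, 30.3]]
[array([ 0.5517, -0.0244,  0.0439]), array([ 0.6365, -0.0142,  0.0914])] slope 29.069498211319225
```

The camera slope estimates disagree slightly (26.9° stereo, 29° by width, each about ±0.8°). I'll touch lightly at 27.5° and use the moment change to tell which edge touches first.

```bash
cat >> h.py <<'E'
FM2=FM+0.0007*Rface(27.5,6.3)[2]
def samp(robot,k=6,dt=.04):
    F=[];M=[]
    for _ in range(k):
        robot.pause(dt); s=robot.get_state(); F.append(s['force']);M.append(s['moment'])
    return np.mean(F,0),np.mean(M,0),np.std(F,0),np.std(M,0),s
E
cat > touch.py <<'E'
import sys
from rig import robot
from h import *
np.set_printoptions(precision=4,suppress=True)
def touch(slope,thr=3.,h0=.0385):
    Rf,n,u,l=Rface(slope,6.3,1)
    robot.move_linear(FM2+h0*n,velocity=.03,frame=Rf)
    F0,M0,sF,sM,s=samp(robot)
    hit=robot.move_linear(FM2+.024*n,velocity=.008,threshold=thr)
    F,M,_,_,s=samp(robot,5,.03)
    d=s['ee_pos']-FM2; dF=F-F0; dM=M-M0
    print('slope',slope,'hit',hit,'t',s['time'],'h',d@n,'u,l',d@u,d@l,'dF n,u,l',np.array([dF@n,dF@u,dF@l]),'dM n,u,l',np.array([dM@n,dM@u,dM@l]),'noise',sF.max(),sM.max(),'op',s['opening'])
    return d@n
if __name__=='__main__': touch(float(sys.argv[1]))
E
python3 touch.py 27.5
```

```text
slope 27.5 hit True t 29.475 h 0.03614574425723453 u,l -0.0001736736956932495 -4.930311859854583e-05 dF n,u,l [ 7.239   3.0668 -1.1062] dM n,u,l [-0.1278 -0.036  -1.0586] noise 0.5088233548712624 0.03935210368396559 op 0.015742886315727032
```

Contact came about 4 mm early with a large moment, so the high edge probably touched first and the slope is steeper than assumed. The contact height is lowest when flush, so I'll probe steeper.

```bash
sed -i 's/thr=3\.,h0=.0385/thr=2.,h0=.039/; s/velocity=.008/velocity=.006/' touch.py; python3 - <<'E'
from touch import *
for s in (29.,30.5): touch(s)
E
```

```text
slope 29.0 hit True t 31.0083 h 0.03639061711130388 u,l 3.430874972381904e-05 -5.938955898880758e-05 dF n,u,l [ 9.2494  3.2224 -0.8054] dM n,u,l [-0.031   0.0271 -0.469 ] noise 0.564034216625688 0.04312560946024862 op 0.015846186300104977
slope 30.5 hit True t 32.45 h 0.03737087991697459 u,l -1.3488702125437618e-05 -0.000104196149302068 dF n,u,l [ 8.9148  3.1069 -0.4213] dM n,u,l [-0.0225  0.0082 -0.5045] noise 0.5658624999310606 0.027443291633743407 op 0.015575398186599781
```

Contact heights (36.1, 36.4 and 37.4 mm) and moments put flush between 27.5° and 29°, at about 28.1°. That agrees with the mean of the camera estimates. Touching at 28.1° and looking.

```bash
python3 - <<'E'
from touch import *
import pickle
touch(28.1)
s=robot.get_state()
ci=robot.camera_info('wrist')
im=robot.grab_frame('wrist')[:,:,::-1]; cv2.imwrite('pics/w11.png',im); pickle.dump((ci,s),open('w11.pkl','wb'))
sc=robot.grab_frame('scene')[:,:,::-1]; cv2.imwrite('pics/scz11.png',cv2.resize(sc[160:230,235:325],None,fx=8,fy=8,interpolation=cv2.INTER_CUBIC))
z=lambda a:cv2.resize(a,None,fx=3,fy=3,interpolation=cv2.INTER_CUBIC)
cv2.imwrite('pics/w11c.png',np.hstack([z(im[120:300,155:255]),z(im[120:300,300:400])]))
E
```

```text
slope 28.1 hit True t 34.075 h 0.03588607579181762 u,l 2.4434613732569713e-05 -7.411711076384911e-05 dF n,u,l [ 9.6733  2.5614 -0.5187] dM n,u,l [-0.0348  0.0576 -0.453 ] noise 0.34130995578924544 0.034232212633600136 op 0.01578364784348634
```

View pics/scz11.png

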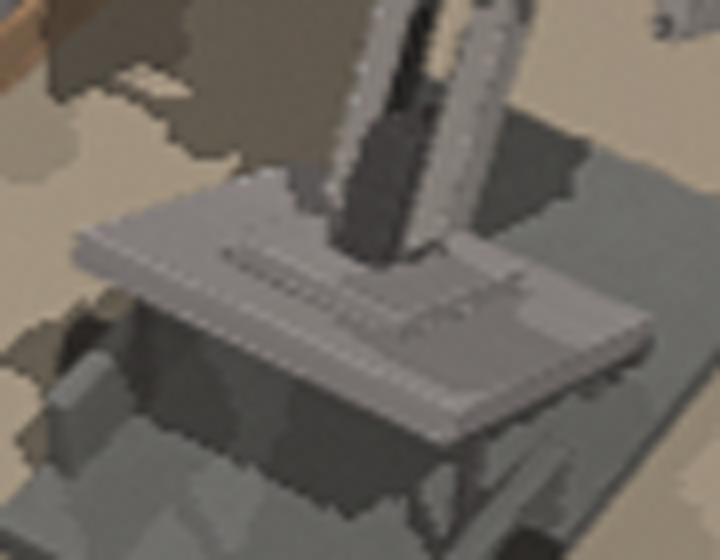

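View pics/w11c.png

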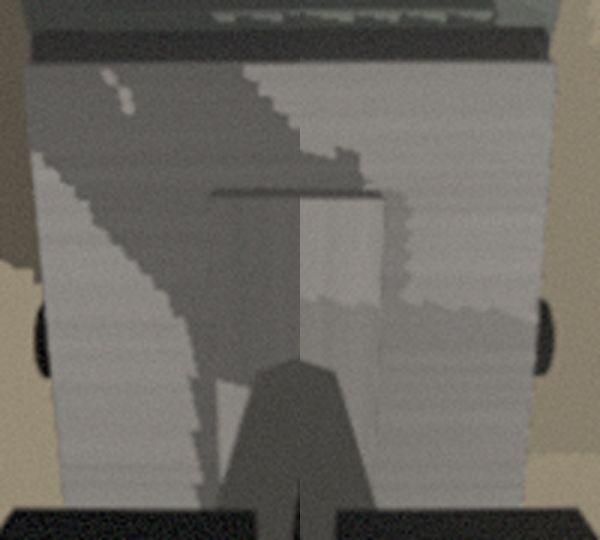

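```bash
python3 - <<'E'
from h import *
import pickle
np.set_printoptions(precision=4,suppress=True)
ci,s=pickle.load(open('w11.pkl','rb'))
Rf,n,u,l=Rface(28.1,6.3,1)
S=s['ee_pos']-.032*n
L=lambda x,y:((x+.5)/3-.5+155,(y+.5)/3-.5+120); Rr=lambda x,y:((x-300+.5)/3-.5+300,(y+.5)/3-.5+120)
F=lambda px,h:[(np.array([(q-S)@u,(q-S)@l])*1000).round(1).tolist() for q in onplane(ci,px,S+h*n,n)]
print('low corners',F([L(27,65),Rr(553,63)],0)); print('sides',F([L(65,500),Rr(523,500)],0)); print('plate',F([L(212,197),Rr(384,197)],.008))
print(S,FM)
E
python3 - <<'E'
E
```

```text
low corners [[-64.2, -63.9], [-64.6, 63.3]]
sides [[28.8, -64.0], [28.7, 65.0]]
plate [[-39.8, -27.8], [-39.8, 30.4]]
[ 0.6065 -0.018   0.0769] [ 0.6077 -0.0178  0.0731]
```

Camera checks put the plate central within about 1 mm, and its image hasn't moved in the grip. The moment at 28.1° puts the pressure centre about 20 mm downhill, so 28.0° should be even better. I'll re-touch there and trim the push to 10 N.

```bash
python3 - <<'E'
from touch import *
Rf,n,u,l=Rface(28.0,6.3,1)
robot.move_linear(FM2+.039*n,velocity=.03,frame=Rf)
robot.pause(.2)
F0,M0,_,_,s=samp(robot,12,.04); np.save('tare.npy',np.r_[F0,M0])
print('tare',F0,M0)
def rep(tag):
    F,M,sF,_,s=samp(robot,10,.04); dF=F-F0;dM=M-M0; d=s['ee_pos']-FM2
    a=np.array([dF@n,dF@u,dF@l]); m=np.array([dM@n,dM@u,dM@l])
    print(tag,'t',round(s['time'],2),'h',(d@n*1000).round(3),'u,l',d@u,d@l,'F',a,'M',m,'u0',(-.257*a[1]-m[2])/a[0],'l0',(m[1]+.257*a[2])/a[0])
    return a,d@n
hit=robot.move_linear(FM2+.024*n,velocity=.004,threshold=2.)
a,h=rep('hit')
robot.move_linear(FM2+(h+.0001)*n,velocity=.004); rep('+.1')
robot.move_linear(FM2+(h-.0001)*n,velocity=.004); rep('-.1')
E
```

```text
tare [-0.0659 -0.1394 -2.5742] [-0.0442  0.6102  0.0084]
hit t 36.9 h 35.874 u,l -2.5057917347383546e-05 -3.400166519407819e-05 F [ 9.8339  1.5248 -0.2581] M [-0.0134  0.1193 -0.5889] u0 0.02003225378284232 l0 0.005385899578063617
+.1 t 37.71 h 35.963 u,l 2.197488060438041e-05 -9.122822689055884e-06 F [ 3.024   0.5493 -0.4296] M [-0.0407  0.0094 -0.2564] u0 0.0381192062450189 l0 -0.03340085838978936
-.1 t 38.38 h 35.889 u,l 2.749668295877315e-05 -7.249064685419246e-05 F [ 9.8219 -0.8741 -0.6849] M [-0.0247  0.0948 -0.0757] u0 0.03057978402837387 l0 -0.008264802725219542
```

```bash
cat > fin.py <<'E'
from touch import *
T=np.load('tare.npy');F0,M0=T[:3],T[3:]
Rf,n,u,l=Rface(28.05,6.3,1)
def rep(tag,k=12):
    F,M,sF,_,s=samp(robot,k,.04); dF=F-F0;dM=M-M0; d=s['ee_pos']-FM2
    a=np.array([dF@n,dF@u,dF@l]); m=np.array([dM@n,dM@u,dM@l])
    print(tag,'t',round(s['time'],2),'h',(d@n*1000).round(3),'u,l',d@u,d@l,'F',a,'M',m,'u0',(-.257*a[1]-m[2])/a[0],'l0',(m[1]+.257*a[2])/a[0],'op',s['opening'])
    return a,d@n
E
python3 - <<'E'
from fin import *
robot.move_linear(FM2+.035774*n,velocity=.004,frame=Rf)
rep('rot')
rep('hold')
im=robot.grab_frame('wrist')[:,:,::-1]; cv2.imwrite('pics/w12.png',im)
sc=robot.grab_frame('scene')[:,:,::-1]; cv2.imwrite('pics/scz12.png',cv2.resize(sc[120:260,180:350],None,fx=4,fy=4,interpolation=cv2.INTER_CUBIC))
E
```

```text
rot t 39.12 h 35.878 u,l 1.0572209169778806e-05 -6.635065207710206e-05 F [ 9.3523 -0.2975 -0.6389] M [-0.0257  0.0884  0.0486] u0 0.0029825580921428478 l0 -0.008105469841373877 op 0.01576263161985478
hold t 39.62 h 35.888 u,l 4.0289341435895595e-05 -5.646802711346366e-05 F [ 9.4283 -0.2542 -0.8397] M [-0.0405  0.1046  0.048 ] u0 0.0018424239334317303 l0 -0.011797420776871457 op 0.015788434498069936
```

View pics/scz12.png

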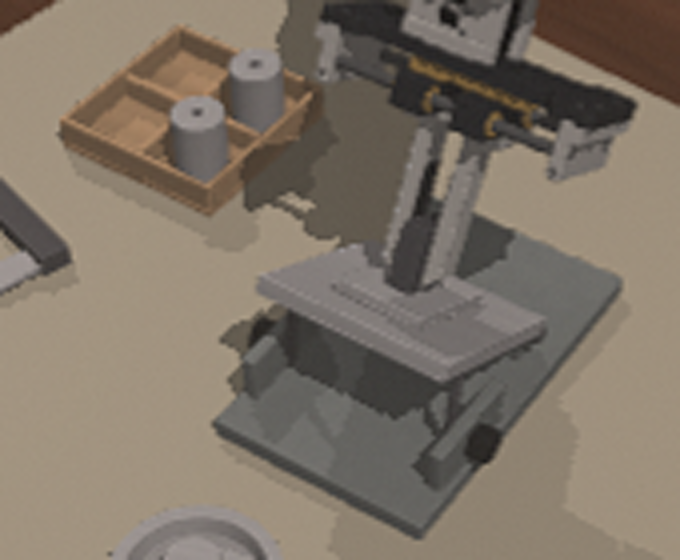

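View pics/w12.png

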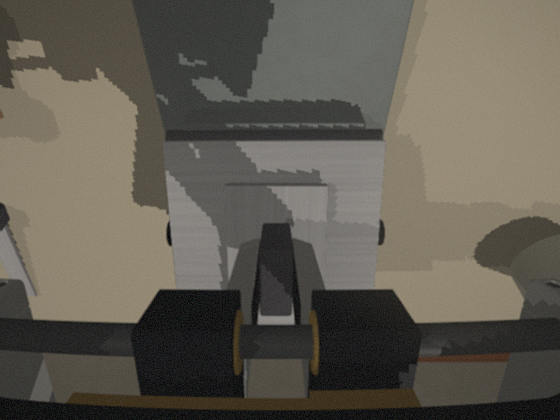

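w12 shows the plate central on the face (low edges level at rows 139 and 184), and the pressure centre is within 3 mm along the slope. I'll check that the face didn't move during probing by correlating its free front edge before and after, then trim the push.

```bash
python3 - <<'E'
from fin import *
robot.move_linear(FM2+.035764*n,velocity=.004)
rep('trim',15)
b=robot.grab_frame('scene')[:,:,::-1]; a=cv2.imread('pics/scene0.png'); c=cv2.imread('pics/scz10.png')
g=lambda i:cv2.cvtColor(i,cv2.COLOR_BGR2GRAY).astype(np.float32)
for nm,(x0,x1,y0,y1) in dict(highcorner_l=(278,300,200,220),front_r=(240,256,182,202),front_mid=(255,285,198,214),base_ref=(230,260,218,240),flywheel=(205,255,245,290),mug=(350,410,260,325),square=(140,200,160,215)).items():
    (dx,dy),r=cv2.phaseCorrelate(g(a)[y0:y1,x0:x1],g(b)[y0:y1,x0:x1]); print(nm,round(dx,2),round(dy,2),round(r,2))
E
```

```text
trim t 40.6 h 35.869 u,l 2.0980148227041707e-05 -1.2229956078089134e-05 F [ 9.5918 -0.5998 -0.3787] M [-0.0314  0.111   0.0845] u0 0.007260390584577885 l0 0.001422164428072719 op 0.016143530913937484
highcorner_l -0.24 -0.01 0.94
front_r 0.02 -0.01 1.01
front_mid -0.03 0.01 0.85
base_ref -0.02 0.03 1.0
flywheel 0.04 0.51 1.01
mug 0.04 0.03 0.94
square -0.01 -0.09 1.01
```

```bash
python3 - <<'E'
from rig import robot
from h import *
b=robot.grab_frame('scene')[:,:,::-1]; a=cv2.imread('pics/scene0.png'); 
t=robot.grab_frame('top')[:,:,::-1]; t0=cv2.imread('pics/top0.png')
A=cv2.GaussianBlur(a,(3,3),0).astype(int);B=cv2.GaussianBlur(b,(3,3),0).astype(int)
print('scene flywheel mean/max diff',abs(A-B)[245:290,205:255].mean(),abs(A-B)[245:290,205:255].max())
print('top flywheel',abs(t.astype(int)-t0)[130:178,255:305].mean(),'mug',abs(t.astype(int)-t0)[175:215,145:190].mean(),'bare',abs(t.astype(int)-t0)[125:165,330:370].mean())
from fin import rep; rep('final',15)
robot.sign_off()
E
```

```text
scene flywheel mean/max diff 3.1797037037037037 5
top flywheel 10.355 mug 8.742592592592592 bare 10.800208333333334
final t 41.38 h 35.867 u,l 8.655491654327601e-06 -4.243123827926255e-05 F [ 9.858  -0.2339 -0.408 ] M [-0.0286  0.1048  0.074 ] u0 -0.0014094751269035516 l0 -8.054984484996213e-06 op 0.016070702436206914
the job is handed in; nothing more can be done
```

The job is handed in at about 41 s. Both blanks are in the tray, and the arm is still holding the spotting plate on the sloped face.

- **Blanks:** each one stands upright in its own cell on the table side of the tray. The wrist and scene pictures confirm this, and both contact heights matched the cell floor.
- **Plate:** it is tilted to about 28.05° and central on the face to about 1 mm by camera. The last reading was 9.9 N straight into the face with about 0.5 N sideways. The pressure centre was within 2 mm of the middle, so the plate is flush.
- **Slope disagreement:** the cameras gave 26.9° from stereo and 29.1° from apparent width, so I settled the angle by light touches at several tilts. Contact also came about 4 mm higher than the cameras predicted. I went by the contact.
- **Nothing shifted:** the free edge of the sloped face moved less than 0.25 px between the first and last pictures. The mug and the square did not move. One image correlation suggested a 0.5 px flywheel shift, but a direct comparison of the pictures showed no change, and the arm never went near it.

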